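# Set and clamp the phone stand's leg

### The job

The phone stand's sprung sliding leg must be locked at the length marked by the small index clip on the rule. Take the leg by its upright grip fin, draw it out until its pointer stands at the clip, and, still holding the leg at the mark, swing the cam lever on the leg fully closed (away from the robot, as far as it goes). Finish with the hand still holding the leg at the mark and do not let go; leave the clip and the things lying around where they are.

Things in the scene. Friction and masses are not known exactly. Their poses are not given: they have to be found in the camera images.
- stand: fixed dark steel phone stand. Origin on the worktop under the grip fin of the retracted leg; x across it, roughly away from the robot; y along its rods, roughly to the robot's left, to the block (130x110x30 mm, centre y +135 mm) with a leaning phone 180 mm high. Rods and, on the robot's side, a ticked aluminium rule (centre x -58 mm, top 16 mm high) run to an end bar (30 mm high) at y -232 mm
- leg: grey leg sliding on the rods; axes as the stand's, origin on the worktop under its fin's centre. It slides out along -y up to 130 mm. A spring (3 N in, 6 N out) draws it back to +y when it is not held; the closed lever does not stop this, so keep holding. Body 80 mm in x, y -80 to +29 mm, flat top 34 mm high, with the grip fin on it
- fin_top (a point): middle of the fin's top edge, 78 mm high, at leg x -4 mm, y 0. Fin: upright plate 10 mm thick in y, 76 mm long in x (leg x -42 to +34 mm), 44 mm tall; pinch it from above across y near its robot end. Fingers eased to about 13 mm can be moved along it to +x: one still bears on the fin against the spring, the other (-y side) pushes the lever; drag and lever take 6 to 10 N
- leg_pointer (a point): tip of the small black pointer (4 mm wide) on the leg's robot side, in the fin's plane (leg x = -50 mm, y = 0), 23 mm above the worktop
- index_mark (a point): inner end of the thin black ridge (3 mm wide, top 32 mm high) on the index clip, a 24x12x16 mm black saddle on the rule; axes as the stand's. The leg is at the mark when the pointer has the same stand y as this point. The clip stands 50 to 110 mm out (to -y) from the retracted pointer; it is stiff, do not shift it
- cam_lever (a joint): dark steel lever lying on the leg beside the fin, on its -y side; upright pivot at leg x +15, y -60 mm. 0 = open (arm points from pivot to +y and 22 deg to -x), 0.77 rad = fully closed at its stop (to +y and 22 deg to +x). Arm 9 mm wide, 39 to 48 mm high; hub top 53 mm high. Starts at 0 to 0.09, stays where left; about 2 N at the knob moves it
- lever_knob (a point): top centre of the lever's 12 mm round end knob, 47 mm from the pivot; knob 39 to 67 mm high; open it lies at leg x = -3 mm, y = -16 mm, closed at leg x = +33 mm, y = -16 mm
- tape_roll: bystander: ring of cream tape lying flat, 96 mm across, 25 mm high; origin at the centre of its underside
- teaspoon: bystander: steel teaspoon lying flat, 130 mm long; origin under its middle
- vial_clear_a: bystander: small standing glass vial with black cap, 22 mm wide, 59 mm high; origin under its centre
- dropper_amber: bystander: standing amber dropper bottle, 33 mm wide, 102 mm high; origin under its centre
- carton_slim: bystander: small standing cardboard carton, 72x54x126 mm; origin under its centre

How it is judged:
By the outcome, as a careful person would: the job done as asked, in the order asked, and still so for the second after the job is handed in, while the arm keeps its last pose, push and grip.
It also fails if it takes over 43 s, if anything falls off the work surface, if the arm or the gripper's body presses on something with over 40 N, if the wrist force passes 120 N, or if a joint passes its speed limit or range.

### The arm

A 7-joint arm with a two-finger parallel gripper is mounted at the origin on a cart in front of the work surface, level with it; the furniture and walls round the work are solid. World frame = base frame: x ahead of the robot, y to its left, z up, the work surface at z = 0. Lengths are in m, angles in rad, forces in N, time in s.
With the tool pointing down it reaches from about 0.4 to 0.85 m from the base axis. Payload 10.4 kg.
Tool frame: the origin (TCP) lies at the very end of the fingers, on their centre line; the grasp point (between the pads) lies 19 mm behind it; z points along the fingers, y is the line along which they close (so a half turn about z gives the same grasp; the last joint's range is limited). The gripper opens to 85 mm and grips with 20 to 120 N. Pads are 22 mm wide; open, the fingers measure 114 mm over their backs; the gripper's body (76 mm by 85 mm) begins 54 mm behind the grasp point. The pads swing forward as they close: fully open they stand 13 mm farther back than shut.
Start: joints at [1.197, 0.332, -0.065, 1.46, 0.022, 1.35, -0.088], TCP at [0.215, -0.587, 0.195] pointing down, gripper open.
Joint ranges: [-2.6, 2.6], [-0.5, 2.12], [-1.47, 1.34], [0.16, 2.42], [-1.27, 4.41], [0.06, 2.06], [-2.6, 2.6]. Speed limits (rad/s): [2.22, 2.22, 2.79, 2.79, 3.14, 3.14, 3.14].

### API

Orientations are given as a unit quaternion [x, y, z, w].
In Python, from workcell import manip, optics gives the robot as it stands.
- The arm moves only by the tool jog_arm, never from a script. Its arguments are lists of equal length, an entry for each row: "dr": the turn, a rotation vector about the tool's x, y, z normalised to -1 to 1, where 1 is 4 degrees, a list of three; "translation": the shift along the tool's x, y, z normalised to -1 to 1, where 1 is 0.025 m, a list of three; "jaw": the opening, from 0 (shut) to 1 (fully open). A call has 1 to 10 rows; each row shifts and turns the commanded pose from where the row before left it, along the tool's axes as they then stand; what a row does not reach is not made up. A row lasts 1/10 s, in which the tool goes at most 50 mm and 8.59 degrees, less where a joint would pass 70% of its speed; a pose out of reach is approached as far as the arm can. A call with a number of a shift or a turn outside -1 to 1 is refused whole. A call with a gripper value outside its range is refused whole. The fingers move at their own pace and stop on an object; "squeeze" is the grip in N (left out, the last holds). Time passes only in rows, so rows that do not move let the fingers close. It gives the time, the measured TCP pose, the force, the opening and the grip force at its end, in the units of the state.
- manip.get_obs(): the state, without advancing time (a new reading comes with each control period).
- optics.camera(name): name is "side" or "top"; returns a dict with "color" (384x512x3 uint8, red, green, blue), "mtx" (3x3 intrinsics, pixels), "R" (3x3) and "t" (3): a world point X has camera coordinates R X + t. Camera axes: x right, y down, z forward; pixel columns grow to the right and rows downward; lengths in m; the calibration is good to about 2 mm. A picture is of the moment at which its call begins. There is no depth.
- manip.hand_in(): hands the job in; it is judged then, once.
The state is a dict: "clock": time; "joint_pos": joint angles; "joint_velocities": joint speeds; "tau": joint torques, N m; "position": TCP position; "ee_rot": TCP orientation; "ft_force": force on the tool from outside, world axes, zero at the start; "torque": the same for the moment, N m; "grip_width": opening from 0.0 (shut) to 1.0 (fully open); "grasp_force": force on a finger pad.
Only numpy, scipy, OpenCV 4.12 (cv2) and the standard library are available. Lean on these libraries where they do the work, as an engineer would, in place of code of your own. Each camera call takes 0.05 s, during which the arm holds its last target. There are 200 camera calls.

## Working session

There is one attempt and no reset: what is moved stays moved. The work goes in short steps, Python scripts to look and compute and a tool call to move; the robot and the scene stay as the last step left them, time stands still between calls to the robot, and variables do not carry over. Pictures are saved under pics/ and viewed, at most 10 in all, crops included, and the job is handed in when it is done.

Besides the shell and the picture viewer there is one more tool, called after "Emit:" as name(argument=value, ...) on one line, values as JSON. jog_arm: Moves the arm, as the interface text tells. Scaled input: -1 to 1 covers 0.025 m each way for a shift and 4 degrees each way for a turn. Its arguments: {"type":"object","properties":{"dr":{"type":"array","items":{"type":"array","items":{"type":"number"}}},"translation":{"type":"array","items":{"type":"array","items":{"type":"number"}}},"jaw":{"type":"array","items":{"type":"number"}},"squeeze":{"type":"number"}},"required":["dr","translation","jaw"]}

```bash
mkdir -p pics; python3 - <<'E'
from workcell import manip, optics
import cv2,pickle
o=manip.get_obs();print(o)
d={}
for n in("side","top"):
    c=optics.camera(n);d[n]=c;cv2.imwrite(f"pics/{n}0.png",cv2.cvtColor(c["color"],cv2.COLOR_RGB2BGR));print(n,c["mtx"],c["R"],c["t"])
pickle.dump(d,open("d0.pkl","wb"))
E
```

```text
{'clock': 0.0, 'joint_pos': array([ 1.19742222,  0.33286212, -0.06467838,  1.46096127,  0.02161561,
        1.34987409, -0.08849141]), 'joint_velocities': array([ 4.96911956e-04,  2.58559603e-04, -6.07649130e-04,  4.08590138e-04,
        3.11707280e-06, -6.07202455e-04,  7.04838711e-04]), 'tau': array([-1.11773606e-03, -6.25446510e+01,  4.81463608e-02, -3.91613138e+01,
        1.60854904e-02,  9.96934745e-03, -2.28394617e-05]), 'position': array([ 0.21459414, -0.58655083,  0.19411247]), 'ee_rot': array([ 9.84657698e-01,  1.74495618e-01, -1.65854103e-04, -6.84719551e-04]), 'ft_force': array([0.33049875, 0.54471583, 0.40206948]), 'torque': array([ 0.01416907, -0.02882114,  0.03308107]), 'grasp_force': 0.0, 'grip_width': 1.0043520061940743}
side [[408.83712011   0.         250.00901098]
 [  0.         408.83712011 196.2250787 ]
 [  0.           0.           1.        ]] [[ 0.99680989 -0.07965413 -0.00502643]
 [-0.05059474 -0.5819357  -0.81165942]
 [ 0.06172697  0.80932445 -0.58410934]] [-0.56024023  0.0475208   0.9894077 ]
top [[467.938629     0.         256.55763513]
 [  0.         467.938629   198.54471502]
 [  0.           0.           1.        ]] [[ 8.27862760e-04 -9.99715598e-01  2.38335466e-02]
 [-9.95318021e-01 -3.12728264e-03 -9.66036046e-02]
 [ 9.66506646e-02 -2.36419839e-02 -9.95037540e-01]] [-0.09969018  0.55160264  1.12883239]
```

View pics/top0.png

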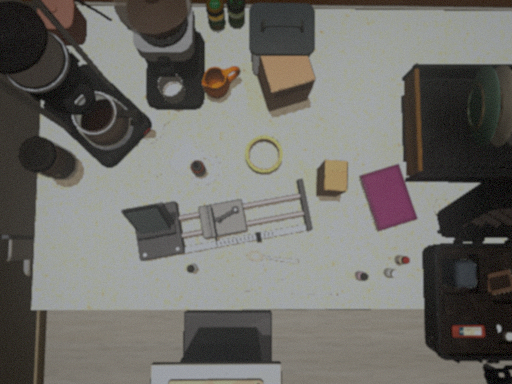

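View pics/side0.png

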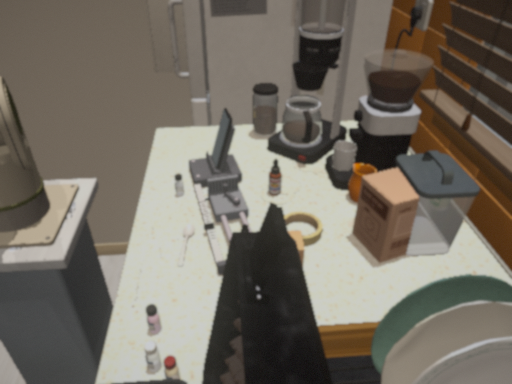

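The top view shows the stand: block near (160,230), leg near (222,217), clip at (258,237), end bar at (305,205). The side view shows the hand in front, partly hiding the rods. I'll zoom in next.

```bash
python3 - <<'E'
import pickle,cv2
d=pickle.load(open("d0.pkl","rb"))
c=cv2.cvtColor(d["top"]["color"],cv2.COLOR_RGB2BGR)[170:270,180:320]
a=cv2.resize(c,None,fx=5.6,fy=5.6,interpolation=cv2.INTER_CUBIC)
cv2.imwrite("pics/topc.png",a)
c=cv2.cvtColor(d["side"]["color"],cv2.COLOR_RGB2BGR)[160:270,180:280]
cv2.imwrite("pics/sidec.png",cv2.resize(c,None,fx=5.4,fy=5.4,interpolation=cv2.INTER_CUBIC))
E
```

```text
(no output)
```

View pics/topc.png

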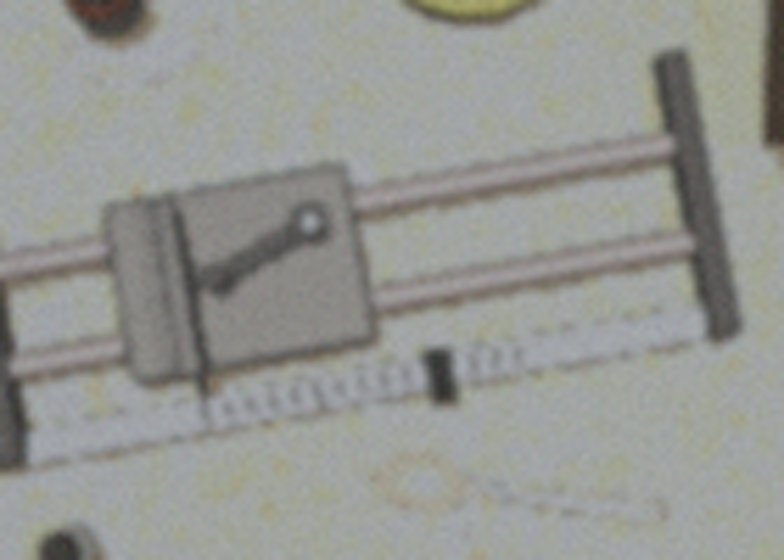

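View pics/sidec.png

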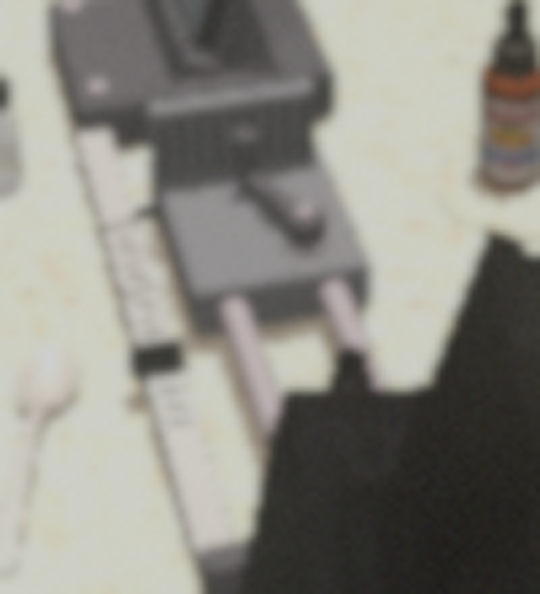

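The crops show these points (top crop pixels): body corners (345,163), (378,340), (145,385), (105,205); fin top strip from x≈152–178 at v=195 to ≈178–203 at v=375; pointer tip (207,393); clip centre (440,376), from v 350 to 402; hub (312,222); knob (216,285).

```bash
cat > h.py <<'E'
import numpy as np,pickle
def cast(c,px,z):
    M,R,t=c["mtx"],c["R"],c["t"]
    C=-R.T@t; r=R.T@np.linalg.solve(M,[px[0],px[1],1.]); return C+r*(z-C[2])/r[2]
def proj(c,X):
    p=c["mtx"]@(c["R"]@np.asarray(X)+c["t"]);return p[:2]/p[2]
def crop(u,v,x0,y0,f): return ((u+.5)/f-.5+x0,(v+.5)/f-.5+y0)
E
python3 - <<'E'
from h import *
np.set_printoptions(precision=4,suppress=True)
d=pickle.load(open("d0.pkl","rb"));T=d["top"];S=d["side"]
t=lambda u,v,z:cast(T,crop(u,v,180,170,5.6),z)
s=lambda u,v,z:cast(S,crop(u,v,180,160,5.4),z)
P={}
for n,u,v,z in [("TR",345,163,.034),("BR",378,340,.034),("BL",145,385,.034),("TL",105,205,.034),("finTL",152,195,.078),("finTR",177,195,.078),("finBL",178,378,.078),("finBR",203,376,.078),("ptr",207,393,.023),("clip",440,376,.032),("clipin",437,352,.032),("hub",312,222,.053),("knob",216,283,.067),("barT",672,50,.03),("barB",724,335,.03),("rod1a",370,202,.02),("rod1b",665,148,.02),("rod2a",385,299,.02),("rod2b",690,243,.02)]:
    P[n]=t(u,v,z);print(n,P[n])
yw=lambda a,b:np.degrees(np.arctan2((P[a]-P[b])[1],(P[a]-P[b])[0]))
print("yaw(x axis)",[(k,round(yw(*k),2)) for k in [("TR","BR"),("TL","BL"),("barT","barB")]],[round(yw(*k)-90,2) for k in[("TL","TR"),("BL","BR"),("rod1a","rod1b"),("rod2a","rod2b")]])
for n,u,v,z in [("BR",203,330,.034),("TR",368,272,.034),("finTR",312,92,.078),("finTL",150,112,.078),("ptr",135,216,.023),("clip",158,350,.032)]: print("side",n,s(u,v,z))
E
```

```text
TR [ 0.5507 -0.0607  0.034 ]
BR [ 0.4732 -0.0754  0.034 ]
BL [0.4536 0.0257 0.034 ]
TL [0.5319 0.0441 0.034 ]
finTL [0.5327 0.02   0.078 ]
finTR [0.5327 0.0095 0.078 ]
finBL [0.456  0.0083 0.078 ]
finBR [ 0.4568 -0.0021  0.078 ]
ptr [ 0.4502 -0.0005  0.023 ]
clip [ 0.4576 -0.1025  0.032 ]
clipin [ 0.4681 -0.1012  0.032 ]
hub [ 0.5233 -0.0468  0.053 ]
knob [ 0.4963 -0.0066  0.067 ]
barT [ 0.6019 -0.2054  0.03  ]
barB [ 0.4758 -0.2273  0.03  ]
rod1a [ 0.5347 -0.0717  0.02  ]
rod1b [ 0.5592 -0.2031  0.02  ]
rod2a [ 0.4917 -0.0785  0.02  ]
rod2b [ 0.5168 -0.2139  0.02  ]
yaw(x axis) [(('TR', 'BR'), np.float64(10.74)), (('TL', 'BL'), np.float64(13.17)), (('barT', 'barB'), np.float64(9.83))] [np.float64(10.16), np.float64(11.0), np.float64(10.57), np.float64(10.51)]
side BR [ 0.4802 -0.1018  0.034 ]
side TR [ 0.5515 -0.0685  0.034 ]
side finTR [0.5325 0.0075 0.078 ]
side finTL [ 0.4607 -0.0024  0.078 ]
side ptr [ 0.4503 -0.0037  0.023 ]
side clip [ 0.4615 -0.1108  0.032 ]
```

Emit:
jog_arm(dr=[[0,0,0.8],[0,0,0.8],[0,0,0.8],[0,0,0],[0,0,0],[0,0,0],[0,0,0],[0,0,0],[0,0,0],[0,0,0]], translation=[[0,0,0],[0,0,0],[0,0,0],[0.65,-0.97,0],[0.65,-0.97,0],[0.65,-0.97,0],[0.65,-0.97,0],[0.65,-0.97,0],[0.65,-0.97,0],[0.65,-0.97,0]], jaw=[0.65,0.65,0.65,0.65,0.65,0.65,0.65,0.65,0.65,0.65], squeeze=50)

```text
clock: 1.1
position: [0.2959, -0.398, 0.1946]
ee_rot: [0.996, 0.092, -0.0, -0.0]
ft_force: [0.3, 1.2, -0.2]
grip_width: 0.652
grasp_force: 0.0
```

Emit:
jog_arm(dr=[[0,0,0],[0,0,0],[0,0,0],[0,0,0],[0,0,0],[0,0,0],[0,0,0],[0,0,0],[0,0,0],[0,0,0]], translation=[[0.65,-0.97,0],[0.65,-0.97,0],[0.65,-0.97,0],[0.65,-0.97,0],[0.65,-0.97,0],[0.65,-0.97,0],[0.65,-0.97,0],[0.65,-0.97,0],[0.65,-0.97,0],[0.65,-0.97,0]], jaw=[0.65,0.65,0.65,0.65,0.65,0.65,0.65,0.65,0.65,0.65])

```text
clock: 2.1
position: [0.4114, -0.1301, 0.1947]
ee_rot: [0.996, 0.091, -0.0, 0.0]
ft_force: [0.5, -0.1, -0.3]
grip_width: 0.65
grasp_force: 0.0
```

Emit:
jog_arm(dr=[[0,0,0],[0,0,0],[0,0,0],[0,0,0],[0,0,0],[0,0,0],[0,0,0],[0,0,0]], translation=[[0.65,-0.97,0],[0.65,-0.97,0],[0.65,-0.97,0],[0.65,-0.97,0],[0.65,-0.97,0],[0,0,0],[0,0,0],[0,0,0]], jaw=[0.65,0.65,0.65,0.65,0.65,0.65,0.65,0.65])

```text
clock: 2.9
position: [0.4687, 0.0018, 0.1947]
ee_rot: [0.996, 0.091, -0.0, 0.0]
ft_force: [0.4, -0.6, -0.2]
grip_width: 0.653
grasp_force: 0.0
```

Emit:
jog_arm(dr=[[0,0,0],[0,0,0],[0,0,0],[0,0,0],[0,0,0],[0,0,0],[0,0,0],[0,0,0]], translation=[[0,-0.07,0.9],[0,0,0.9],[0,0,0.9],[0,0,0.9],[0,0,0.9],[0,0,0.8],[0,0,0.7],[0,0,0]], jaw=[0.65,0.65,0.65,0.65,0.65,0.65,0.65,0.65])

```text
clock: 3.7
position: [0.4669, 0.0033, 0.043]
ee_rot: [0.996, 0.091, -0.002, -0.0]
ft_force: [0.2, 0.5, -0.1]
grip_width: 0.65
grasp_force: 0.0
```

Emit:
jog_arm(dr=[[0,0,0],[0,0,0],[0,0,0],[0,0,0],[0,0,0],[0,0,0],[0,0,0],[0,0,0],[0,0,0],[0,0,0]], translation=[[0,0,0],[0,0,0],[0,0,0],[0,0,0],[0,0,0],[0,0,0],[0,0,0],[0,0,0],[0,0,0],[0,0,0]], jaw=[0.4,0.3,0.25,0.2,0.15,0.1,0.05,0.05,0.05,0.05], squeeze=40)

```text
clock: 4.7
position: [0.4688, 0.0045, 0.0449]
ee_rot: [0.996, 0.091, 0.0, 0.0]
ft_force: [0.2, -1.1, 0.6]
grip_width: 0.052
grasp_force: 0.0
```

```bash
cat > look.py <<'E'
import sys,cv2,pickle
from workcell import manip, optics
k=sys.argv[1]; d={}
for n,(x,y,w,h),f in [("top",(180,170,140,100),5),("side",(180,160,110,120),4)]:
    c=optics.camera(n);d[n]=c
    cv2.imwrite(f"pics/{n}{k}.png",cv2.resize(cv2.cvtColor(c["color"],cv2.COLOR_RGB2BGR)[y:y+h,x:x+w],None,fx=f,fy=f,interpolation=cv2.INTER_CUBIC))
import numpy as np
a,b=cv2.imread(f"pics/top{k}.png"),cv2.imread(f"pics/side{k}.png")
b=cv2.resize(b,None,fx=.5,fy=.5) if 0 else b
pickle.dump(d,open(f"d{k}.pkl","wb"))
E
python3 look.py 1
```

```text
(no output)
```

View pics/top1.png

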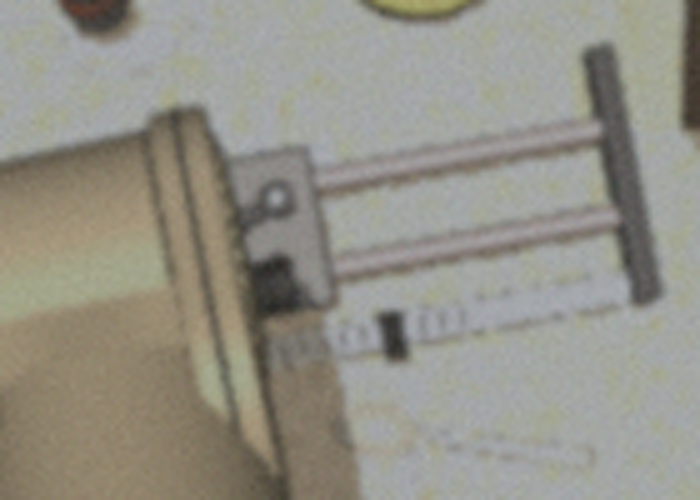

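The top view shows the arm's wrist covering the fin; the leg body's −y end (305,150)–(335,305) hasn't moved. Reported width of 4 mm suggests no fin between the pads; checking the side view.

View pics/side1.png

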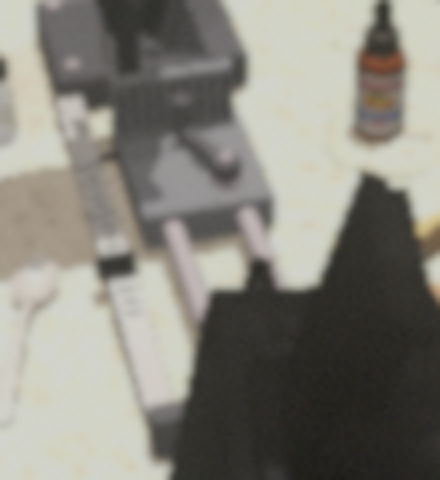

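```bash
python3 - <<'E'
from workcell import manip
from h import *
np.set_printoptions(precision=4,suppress=True)
o=manip.get_obs();print(o)
d=pickle.load(open("d1.pkl","rb"))
for X in [o["position"],o["position"]+[0,0,.07],[.457,.0025,.078],[.532,.015,.078]]:
    a=proj(d["side"],X);print((a-[180,160])*4)
E
```

```text
{'clock': 4.8, 'joint_pos': array([ 0.5229,  0.2021, -0.6756,  2.0019,  0.1511,  0.9864, -1.614 ]), 'joint_velocities': array([-0.0009,  0.    ,  0.0001, -0.0007, -0.0001,  0.001 ,  0.0007]), 'tau': array([ -0.0018, -40.5111,  -4.1514, -33.1173,   0.0141,   0.0018,
         0.0002]), 'position': array([0.4688, 0.0045, 0.0449]), 'ee_rot': array([0.9958, 0.0915, 0.    , 0.    ]), 'ft_force': array([-0.0316, -0.8503,  0.0389]), 'torque': array([-0.0036, -0.0014,  0.0531]), 'grasp_force': 0.0, 'grip_width': 0.05249731908352897}
[126.4036 119.9072]
[119.2224  21.5304]
[103.2695  77.1325]
[227.9003  59.8372]
```

The side crop shows the fin top at about (115–230, 65–75) and no fingers astride it, only a shadow on the leg at (150,165). I need the whole picture.

```bash
python3 - <<'E'
from h import *
import cv2
d=pickle.load(open("d1.pkl","rb"));e=pickle.load(open("d0.pkl","rb"))
f=lambda x:cv2.cvtColor(x["side"]["color"],cv2.COLOR_RGB2BGR)
a=f(d)[60:260,100:360];b=f(e)[60:260,100:360]
cv2.imwrite("pics/cmp.png",cv2.resize(np.vstack([a[:200],b[90:190]]),None,fx=2,fy=2,interpolation=cv2.INTER_CUBIC)[:600])
E
```

```text
(no output)
```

View pics/cmp.png

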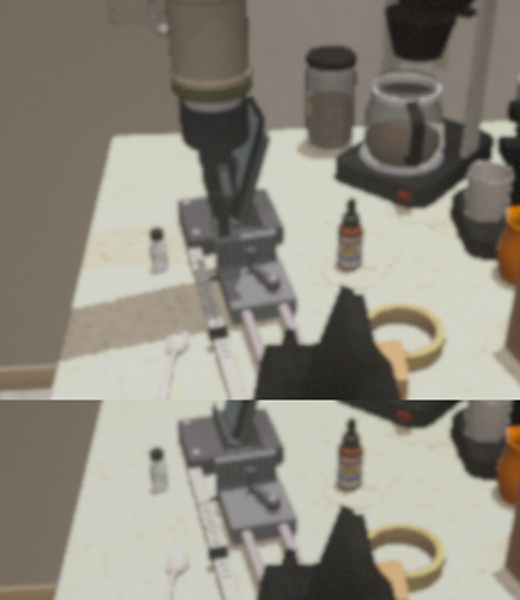

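The whole side picture shows the hand above the stand, with the finger ends at about (225,235) in the crop, at or behind the fin top. I'll check numerically whether they stop above the fin or lie behind it.

```bash
python3 - <<'E'
from h import *
import cv2
np.set_printoptions(precision=4,suppress=True)
d=pickle.load(open("d1.pkl","rb"));e=pickle.load(open("d0.pkl","rb"))
p=np.array([.4688,.0045,.0449])
for n in("top","side"):
    print(n,"C",-d[n]["R"].T@d[n]["t"])
    for z in(0,.035,.073,.15,.2,.25,.3): print(z,proj(d[n],p+[0,0,z]))
a,b=[cv2.GaussianBlur(x["side"]["color"],(3,3),0).astype(int) for x in(d,e)]
m=(abs(a-b).max(2)>25)
for r in range(70,215,5):
    c=np.where(m[r,170:270])[0]+170; print(r,c.tolist()[:1],c.tolist()[-1:],len(c),end=" | ")
print("shadow?",cast(d["top"],(235,227),.034),cast(d["side"],(217.5,201),.034))
E
```

```text
top C [ 0.44   -0.0712  1.1789]
0 [213.9922 231.9596]
0.035 [212.9945 231.5773]
0.073 [211.8367 231.1337]
0.15 [209.2169 230.1298]
0.2 [207.2847 229.3895]
0.25 [205.1341 228.5654]
0.3 [202.726  227.6427]
side C [ 0.4998 -0.8177  0.6137]
0 [211.6118 189.9596]
0.035 [210.7332 177.92  ]
0.073 [209.7367 164.2637]
0.15 [207.5679 134.545 ]
0.2 [206.0408 113.6184]
0.25 [204.4087  91.2532]
0.3 [202.6604  67.296 ]
70 [209] [223] 15 | 75 [183] [223] 21 | 80 [210] [223] 14 | 85 [211] [223] 13 | 90 [211] [223] 13 | 95 [207] [222] 16 | 100 [191] [225] 25 | 105 [186] [224] 39 | 110 [189] [224] 36 | 115 [190] [223] 30 | 120 [190] [223] 34 | 125 [190] [224] 35 | 130 [191] [222] 32 | 135 [196] [217] 22 | 140 [199] [217] 19 | 145 [200] [217] 18 | 150 [200] [217] 18 | 155 [202] [217] 13 | 160 [204] [217] 14 | 165 [205] [216] 12 | 170 [208] [210] 3 | 175 [208] [214] 7 | 180 [208] [214] 7 | 185 [] [] 0 | 190 [198] [201] 4 | 195 [198] [219] 20 | 200 [198] [218] 18 | 205 [176] [217] 37 | 210 [170] [210] 41 | shadow? [ 0.4812 -0.0459  0.034 ] [ 0.4821 -0.0273  0.034 ]
```

```bash
python3 - <<'E'
from h import *
d=pickle.load(open("d1.pkl","rb"));e=pickle.load(open("d0.pkl","rb"))
a,b=[x["side"]["color"].astype(int).mean(2).astype(int) for x in(d,e)]
for r in range(164,202): print(r,a[r,202:224:2],b[r,202:224:2])
E
```

```text
164 [105  94  59  50  49  52  52  48  49  56  69] [111 108 106  84  78  96  92  80  56  57  68]
165 [105  95  64  49  52  54  53  49  50  58  66] [109 110 107  89  75  93  92  77  53  60  69]
166 [106  99  68  51  51  55  52  50  51  61  66] [110 110 109  93  74  93  92  70  53  62  69]
167 [106 100  72  55  51  52  57  58  54  62  65] [110 109 109  94  75  86  89  68  55  65  69]
168 [105 101  81  61  53  52  62  69  59  64  66] [111 109 110 100  77  79  92  75  62  65  66]
169 [106 102  88  70  52  52  69  82  73  67  66] [111 110 110 103  81  75  92  87  75  71  65]
170 [107 103  92  79  53  52  71  93  85  72  65] [111 111 110 107  86  72  92  98  90  74  66]
171 [107 103  92  82  56  53  69  93  90  79  69] [110 110 110 108  90  72  86  97  93  81  68]
172 [107 103  92  81  55  54  68  86  83  81  74] [111 110 112 110  95  70  76  83  87  82  76]
173 [108 104  92  83  56  54  69  85  80  86  86] [110 111 111 109  99  77  74  81  83  88  90]
174 [106 104  94  84  56  54  68  89  89  95  98] [111 111 111 108 103  86  87  91  93  99 103]
175 [106 105  96  84  60  53  69  95  96 103
[... 1737 characters left out ...]
 88  94  97 102 115 119 120]
195 [145 142 128  95  84  86  89  90  92 117 130] [198 195 188 125 103 116 119 122 135 137 130]
196 [140 131 126  92  85  90  90  91  92 122 132] [197 194 187 128 115 135 138 140 144 143 132]
197 [140 132 117  88  85  92  93  92  93 122 135] [198 194 177 120 117 143 145 144 146 145 136]
198 [141 128  98  76  83  91  91  93  95 126 143] [198 185 147  98 111 142 146 146 147 146 142]
199 [138 119  89  79  83  92  93  97 102 133 148] [194 173 123  93 105 140 147 146 147 146 145]
200 [131 118 111 104  84  95  96  99 111 142 150] [186 166 145 114  99 136 146 146 146 147 145]
201 [126 126 133 125  89  95 100 102 121 146 151] [179 173 173 138  98 133 147 147 146 146 146]
```

Fin face pixels are unchanged and the finger ends vanish behind the fin's top edge, so the pinch missed. I'll lift and step back over clear table to measure the true fingertip against the reported TCP.

Emit:
jog_arm(dr=[[0,0,0],[0,0,0],[0,0,0],[0,0,0],[0,0,0],[0,0,0],[0,0,0],[0,0,0]], translation=[[0,0,-1],[0,0,-1],[0,0,-1],[-0.8,0,0],[-0.8,0,0],[-0.8,0,0],[0,0,0],[0,0,0]], jaw=[0.05,0.05,0.05,0.05,0.05,0.05,0.05,0.05])

```text
clock: 5.6
position: [0.4101, -0.0067, 0.1202]
ee_rot: [0.996, 0.091, 0.0, 0.0]
ft_force: [0.3, 0.2, 0.2]
grip_width: 0.052
grasp_force: 0.0
```

```bash
python3 look.py 2; python3 - <<'E'
from h import *
from workcell import manip
import cv2
np.set_printoptions(precision=4,suppress=True)
d=pickle.load(open("d2.pkl","rb"));e=pickle.load(open("d0.pkl","rb"))
p=manip.get_obs()["position"];print(p)
for z in(0,.035,.073,.15): print(z,proj(d["side"],p+[0,0,z]),proj(d["top"],p+[0,0,z]))
a,b=[x["side"]["color"].astype(int).mean(2) for x in(d,e)]
m=(a<75)&(b-a>25)
for r in range(90,200,3):
    c=np.where(m[r,150:230])[0]+150; print(r,c.min() if len(c) else 0,c.max() if len(c) else 0,len(c),end=" | ")
f=lambda x,y,w,h,n:cv2.cvtColor(d[n]["color"],cv2.COLOR_RGB2BGR)[y:y+h,x:x+w]
cv2.imwrite("pics/two.png",cv2.resize(np.hstack([f(130,80,130,130,"side"),f(160,160,130,130,"top")]),None,fx=3,fy=3,interpolation=cv2.INTER_CUBIC))
E
```

```text
[ 0.4105 -0.0062  0.1201]
0 [184.2334 167.0421] [216.3075 257.1719]
0.035 [182.6921 153.7567] [215.3104 257.625 ]
0.073 [180.9391 138.6468] [214.1473 258.1536]
0.15 [177.107  105.6152] [211.4909 259.3607]
90 158 193 36 | 93 158 193 36 | 96 159 194 36 | 99 159 192 34 | 102 160 190 31 | 105 167 185 19 | 108 169 186 18 | 111 169 187 19 | 114 170 188 16 | 117 170 188 15 | 120 171 187 12 | 123 172 187 12 | 126 173 187 10 | 129 174 187 14 | 132 176 186 11 | 135 177 186 10 | 138 177 186 10 | 141 178 185 8 | 144 180 184 5 | 147 180 185 6 | 150 181 185 5 | 153 182 183 2 | 156 0 0 0 | 159 0 0 0 | 162 0 0 0 | 165 0 0 0 | 168 0 0 0 | 171 0 0 0 | 174 0 0 0 | 177 0 0 0 | 180 0 0 0 | 183 0 0 0 | 186 0 0 0 | 189 0 0 0 | 192 0 0 0 | 195 0 0 0 | 198 0 0 0 |
```

View pics/two.png

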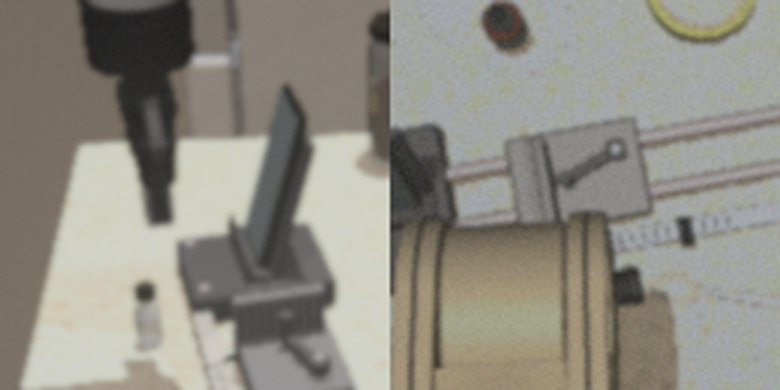

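The fingertip shows at about full-image (183,154), but the reported TCP projects to (184,167). I'll check whether a light pad end is hidden against the table.

```bash
python3 - <<'E'
from h import *
d=pickle.load(open("d2.pkl","rb"));e=pickle.load(open("d0.pkl","rb"))
a,b=[x["side"]["color"].astype(int).mean(2).astype(int) for x in(d,e)]
for r in list(range(146,172,2)): print(r,a[r,174:194:1],"|",(b-a)[r,174:194])
A,B=[x["top"]["color"].astype(int).mean(2).astype(int) for x in(d,e)]
for r in range(246,264,2): print(r,A[r,228:248])
E
```

```text
146 [204 200 185 156 117  86  66  54  53  51  55  70 105 150 182 198 203 203
 204 205] | [ -3   0  13  43  82 114 135 146 147 148 144 128  94  49  18   2  -4  -4
  -4  -4]
148 [203 202 193 168 126  90  70  57  54  51  53  65  99 142 180 198 203 204
 204 205] | [ -4  -3   6  32  74 110 130 143 145 148 146 133 101  58  20   2  -3  -4
  -4  -4]
150 [203 202 197 175 140 100  76  60  54  54  54  61  88 132 174 197 204 204
 205 204] | [ -4  -3   3  25  60 100 123 140 146 146 145 139 113  69  27   3  -4  -4
  -5  -4]
152 [203 203 200 187 158 120  88  66  58  55  59  62  84 129 172 197 204 204
 204 204] | [ -3  -3   0  13  42  81 112 134 142 145 139 137 115  72  29   4  -4  -3
  -4  -4]
154 [203 202 202 196 179 150 122 109 108 113 118 125 139 163 186 200 203 204
 204 204] | [-4 -3 -3  3 20 49 78 92 92 87 81 74 61 37 14  0 -2 -4 -4 -4]
156 [203 203 203 202 199 193 187 187 188 191 193 195 197 200 202 204 205 204
 204 204] | [-3 -4 -3 -2  2  8 14 14 13  9  7  6  3  0 -2 -4 -4 -4 -3 -3]
158 [204 204 205 205 206 205 204 205 205 205 205 205 205 205 202 200 198 196
 193 192] | [-4 -4 -4 -4 -5 -4 -3
[... 1009 characters left out ...]
165]
248 [134 137 135 115 106  78  99 143 159 146 132 122 121 135 143 157 165 161
 164 159]
250 [139 141 134 122 110  87  72  84  91  72  66  55  52  53  84 130 154 168
 168 166]
252 [142 143 136 130 107  85  58  46  45  45  47  55  58  61  73 116 155 161
 165 159]
254 [142 140 141 128 114  91  67  49  59  55  62  56  67  64  65  96 141 157
 153 154]
256 [143 141 141 129 113  97  71  59  58  57  61  59  63  67  64  79 109 139
 136 124]
258 [142 144 141 121 110  98  68  49  56  53  51  49  50  55  52  56  83 108
 113 104]
260 [145 144 137 124 101  96  76  59  52  51  46  55  53  54  53  62  86 107
 117 113]
262 [143 142 142 126 107 103  80  74  87 100  99 101 104 101 109 113 112 118
 117 113]
```

No hidden pad: the finger ends at row 154, about 35 mm "above" the reported TCP if y is right, or behind it. I'll move the hand to where both cameras see the tip and triangulate it.

Emit:
jog_arm(dr=[[0,0,0],[0,0,0],[0,0,0],[0,0,0],[0,0,0],[0,0,0],[0,0,0],[0,0,0],[0,0,0],[0,0,0]], translation=[[-0.4,1,0],[-0.4,1,0],[-0.4,1,0],[-0.4,1,0],[-0.4,1,0],[-0.4,1,0],[-0.4,1,0],[-0.4,1,0],[-0.4,1,0],[-0.4,1,0]], jaw=[0.05,0.05,0.05,0.05,0.05,0.05,0.05,0.05,0.05,0.05])

```text
clock: 6.7
position: [0.3573, -0.2717, 0.1197]
ee_rot: [0.996, 0.092, -0.0, -0.0]
ft_force: [0.7, -0.5, 0.4]
grip_width: 0.048
grasp_force: 0.0
```

Emit:
jog_arm(dr=[[0,0,0],[0,0,0],[0,0,0]], translation=[[0,0.4,0],[0,0,0],[0,0,0]], jaw=[0.05,0.05,0.05])

```text
clock: 7.0
position: [0.3595, -0.2793, 0.1196]
ee_rot: [0.996, 0.092, -0.0, -0.0]
ft_force: [-0.1, 1.2, -0.4]
grip_width: 0.048
grasp_force: 0.0
```

```bash
python3 look.py 3; python3 - <<'E'
from h import *
from workcell import manip
import cv2
np.set_printoptions(precision=4,suppress=True)
d=pickle.load(open("d3.pkl","rb"))
p=manip.get_obs()["position"];print(p)
O=[]
for n in("side","top"):
    q=proj(d[n],p);x,y=np.clip((q-65).astype(int),0,[512-130,384-130]);print(n,"crop at",x,y,[((proj(d[n],p+[0,0,z])-[x,y])*3).round() for z in(0,.035,.073,.15)])
    O.append(cv2.resize(cv2.cvtColor(d[n]["color"],cv2.COLOR_RGB2BGR)[y:y+130,x:x+130],None,fx=3,fy=3,interpolation=cv2.INTER_CUBIC))
cv2.imwrite("pics/two3.png",np.hstack(O))
E
```

```text
[ 0.3594 -0.2791  0.1199]
side crop at 81 185 [array([198., 196.]), array([189., 150.]), array([178.,  98.]), array([153., -20.])]
top crop at 272 215 [array([197., 195.]), array([207., 199.]), array([218., 203.]), array([243., 213.])]
```

View pics/two3.png

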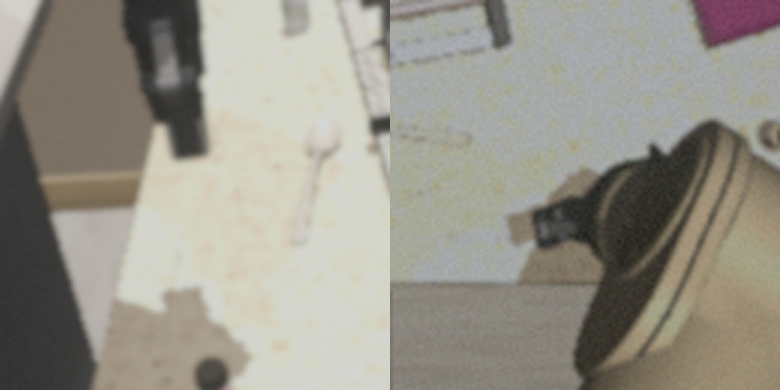

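The side crop shows the tip at about (190,157); the top crop shows it at about (537,228), while the reported TCP lands at (198,196) and (587,195). Triangulating.

```bash
python3 - <<'E'
from h import *
import cv2
np.set_printoptions(precision=4,suppress=True)
d=pickle.load(open("d3.pkl","rb"));p=np.array([.3594,-.2791,.1199])
P=[d[n]["mtx"]@np.c_[d[n]["R"],d[n]["t"]] for n in("side","top")]
def tri(a,b):
    X=cv2.triangulatePoints(P[0],P[1],np.array(a,float),np.array(b,float)).ravel();X=X[:3]/X[3];print(X,X-p,"reproj",proj(d["side"],X)-a,proj(d["top"],X)-b);return X
S=lambda u,v:(81+u/3,185+v/3);T=lambda u,v:(272+(u-390)/3,215+v/3)
tri(S(190,155),T(537,228));tri(S(190,155),T(545,228))
tri(S(180,85),T(600,222))
A,=[d["top"]["color"].astype(int).mean(2).astype(int)]
for r in range(280,300,2): print(r,A[r,308:346])
E
```

```text
[ 0.3414 -0.2403  0.1181] [-0.018   0.0388 -0.0018] reproj [-4.5279  0.1766] [-0.4348 -2.8226]
[ 0.3423 -0.2455  0.1226] [-0.0171  0.0336  0.0027] reproj [-4.862  0.184] [-0.4615 -3.0159]
[ 0.3527 -0.2718  0.1962] [-0.0067  0.0073  0.0763] reproj [-4.6007  0.1753] [-0.4433 -2.799 ]
280 [161 160 162 164 163 161 164 162 167 165 167 165 164 169 168 164 151 131
 118 109 112 109 106  90  80  88  82  87  76  54  45  38  41  46  54  62
  88  89]
282 [161 162 158 165 162 165 168 167 165 172 169 169 164 161 158 151 133 108
  94  81  73  56  53  52  44  40  50  46  44  44  42  36  43  46  64  83
  89  74]
284 [161 166 168 167 169 170 165 167 164 153 140 126 109 101  88  80  62  51
  54  59  64  57  49  46  44  48  49  48  44  45  46  38  48  53  71  91
  76  54]
286 [160 164 160 152 142 134 134 127 125 117 105  83  55  55  53  59  45  50
  62  78  81  62  49  44  47  43  40  43  44  50  39  42  54  68  88  85
  62  51]
288 [164 165 151 132 116 117 117 114 117 122 116  86  57  60  64  64  61  55
  57  67  67  61  57  55  54  54  41  42  49  42  42  40  51  62  72  65
  54  51]
290 [164 164 155 137 121 120 119 119 118 122 115 100  79  76  89  94  81  70
  76  74  76  74  76  72  70  66  51  45  38  41  45  47  49  53  64  62
  55  55]
292 [164 163 165 153 132 118 118 119 115 117 114 113  85  66  89 103  89  71
  73  69  73  75  72  64  68  62  51  40  40  35  48  39  47  59  66  62
  59  51]
294 [157 163 160 151 131 118 117 122 123 125 128 124  97  69  64  77  69  55
  52  53  64  76  71  71  69  54  42  49  41  40  35  47  47  56  64  56
  57  46]
296 [157 167 163 165 152 140 133 137 154 160 170 158 123  77  49  53  56  55
  63  67  82  98 109 113 114 112 107  98  95  83  62  43  36  59  69  60
  53  52]
298 [159 163 165 168 166 168 165 166 166 168 153 137 124 112 102  95  98 102
 106 108 111 113 117 118 116 116 117 121 121 118 100  73  52  47  59  64
  55  49]
```

```bash
python3 - <<'E'
from h import *
from scipy.optimize import least_squares
np.set_printoptions(precision=4,suppress=True)
d=pickle.load(open("d3.pkl","rb"));p=np.array([.3594,-.2791,.1199])
yh=np.array([-.182,.983,0]);xh=np.array([.983,.182,0])
a=d["side"]["color"].astype(int).mean(2).astype(int)
for r in range(218,242,2): print(r,a[r,134:156])
for h in(0,.01,.017):
    f=lambda c:np.r_[proj(d["side"],c-h*yh)-[144.2,237.3],proj(d["top"],c+h*yh)-[320,290.5]]
    s=least_squares(f,p);print(h,s.x,s.x-p,s.fun)
E
```

```text
218 [ 52  54  58  58  58  60  58  57  55  52  54  53  55  80 130 177 201 208
 209 209 210 210]
220 [ 49  51  52  54  56  55  55  55  52  54  53  52  55  71 120 170 197 206
 209 209 209 208]
222 [ 48  51  50  51  52  54  53  55  54  54  56  54  55  68 110 158 189 201
 204 205 203 201]
224 [ 56  55  56  55  55  53  55  54  53  53  57  59  66  81 109 152 184 199
 202 202 200 199]
226 [134 122 100  80  65  56  53  56  55  56  59  60  75  91 111 140 173 193
 198 200 201 199]
228 [189 176 145 107  78  62  56  54  56  55  57  59  68  88 104 128 165 187
 191 195 200 201]
230 [197 187 163 124  91  68  58  56  56  56  58  59  63  79  98 122 156 181
 193 198 201 204]
232 [201 195 176 142 105  78  61  56  57  57  58  58  63  74  92 117 146 173
 187 193 199 203]
234 [202 198 185 159 123  87  65  58  58  56  59  58  61  70  88 113 145 174
 192 199 201 203]
236 [201 200 193 174 142 107  80  72  71  78  84  87  93 103 119 141 166 186
 196 199 200 202]
238 [202 202 199 193 181 165 155 156 160 165 169 172 177 182 187 193 198 200
 197 195 197 202]
240 [201 202 202 202 202 201 200 200 201 201 201 202 203 204 204 206 206 206
 205 205 206 206]
0 [ 0.3435 -0.2382  0.1147] [-0.0159  0.0409 -0.0052] [-2.7794  0.1518 -0.5912 -3.4095]
0.01 [ 0.3465 -0.2458  0.1296] [-0.0129  0.0333  0.0097] [-2.6816  0.1457 -0.5784 -3.3433]
0.017 [ 0.3487 -0.251   0.1401] [-0.0107  0.0281  0.0202] [-2.6114  0.1413 -0.569  -3.2943]
```

The side and top views, and the missed pinch, agree that the real fingertips lie about 30–40 mm to +y of the reported TCP. I'll go back with the jaw fully open, corrected by −33 mm in y and +10 mm in x, and descend watching the force.

Emit:
jog_arm(dr=[[0,0,0],[0,0,0],[0,0,0],[0,0,0],[0,0,0],[0,0,0],[0,0,0],[0,0,0],[0,0,0],[0,0,0]], translation=[[0.65,-0.89,0],[0.65,-0.89,0],[0.65,-0.89,0],[0.65,-0.89,0],[0.65,-0.89,0],[0.65,-0.89,0],[0.65,-0.89,0],[0.65,-0.89,0],[0.65,-0.89,0],[0.65,-0.89,0]], jaw=[1,1,1,1,1,1,1,1,1,1])

```text
clock: 8.1
position: [0.4783, -0.0299, 0.1201]
ee_rot: [0.996, 0.092, 0.0, 0.0]
ft_force: [-0.3, 0.7, -0.7]
grip_width: 0.997
grasp_force: 0.0
```

Emit:
jog_arm(dr=[[0,0,0],[0,0,0],[0,0,0]], translation=[[0,0,0],[0,0,0],[0,0,0]], jaw=[1,1,1])

```text
clock: 8.4
position: [0.4776, -0.0325, 0.1199]
ee_rot: [0.996, 0.091, -0.0, 0.0]
ft_force: [1.2, -0.2, -0.5]
grip_width: 1.0
grasp_force: 0.0
```

```bash
python3 look.py 4; python3 - <<'E'
from h import *
from workcell import manip
import cv2
np.set_printoptions(precision=4,suppress=True,linewidth=200)
d=pickle.load(open("d4.pkl","rb"));e=pickle.load(open("d0.pkl","rb"))
p=manip.get_obs()["position"];print(p)
yh=np.array([-.182,.983,0])
for k in(-.042,-.057,0,.042): print(k,proj(d["side"],p+k*yh+[0,0,.013]),proj(d["top"],p+k*yh+[0,0,.013]))
f=lambda x,y,w,h,n:cv2.cvtColor(d[n]["color"],cv2.COLOR_RGB2BGR)[y:y+h,x:x+w]
cv2.imwrite("pics/two4.png",cv2.resize(np.hstack([f(150,80,130,150,"side"),f(170,160,130,150,"top")]),None,fx=3,fy=3,interpolation=cv2.INTER_CUBIC))
a=d["side"]["color"].astype(int).mean(2).astype(int)
for r in range(130,200,3): print(r,a[r,196:232:2])
E
```

```text
[ 0.4777 -0.0328  0.1199]
-0.042 [217.0004 176.8472] [246.6909 223.5721]
-0.057 [218.3848 180.5526] [253.2931 222.3624]
0 [213.3136 166.9793] [228.1637 226.9671]
0.042 [209.8831 157.7975] [209.5754 230.3731]
130 [204 205 204 190 110  55  50  49  51  57  66  62  52  59  89  75  48  56]
133 [204 205 203 193 114  54  57  52  51  53  51  53  52  61  81  59  48  62]
136 [204 205 204 195 122  52  53  53  51  52  52  54  52  58  67  51  55  65]
139 [204 205 205 197 136  55  50  54  60 101  92  73  55  52  51  49  62  76]
142 [206 206 205 203 168  81  65  60  57  96  91  73  54  52  51  53  64 105]
145 [206 205 206 206 202 194 186 117  56  58  60  57  60  57  56  61  73 146]
148 [205 205 205 205 205 205 202 161  71  56  56  55  55  52  55  64  92 178]
151 [205 205 204 205 203 187 188 179 108  58  53  53  66  64  59  70 136 199]
154 [205 206 206 206 197 138 140 157 107  62  55  54  70  72  65  75 134 159]
157 [201 196 190 188 178 121  86  99  96  68  55  55  68  79  69  76  99 103]
160 [127 119 115 113 113  95  75  89  94  73  54  56  66  81  69  85 103 104]
163 [112 110 110 110 110 104  79  
[... 261 characters left out ...]
 76  77  76  82]
175 [133 150 120 108 108 106 105 103  92  99 100  99 103 106 104 107 115 121]
178 [107 107 104 101  96  96  94  95 113 127 132 128 128 126 122 115 109 105]
181 [78 75 74 72 69 71 87 87 91 89 83 81 77 76 76 71 76 75]
184 [151 160 135  72  68  70  76  71  72  74  72  75  72  81  96  97  81  75]
187 [190 193 176 126 131 147 104  72  73  72  72  76  71  73  71  73  73  74]
190 [182 194 194 194 201 191 120  73  76  72  75  74  72  74  67  69  78  82]
193 [175 200 202 198 200 192 122  82  80  82  83  91  93  98  81  92 111 124]
196 [161 177 165 162 183 187 126  97 123 135 135 139 140 127 100  88  85 101]
199 [187 141 139 138 134 107  82  86 105 108 125 142 141 140 140 136 107  82]
```

View pics/two4.png

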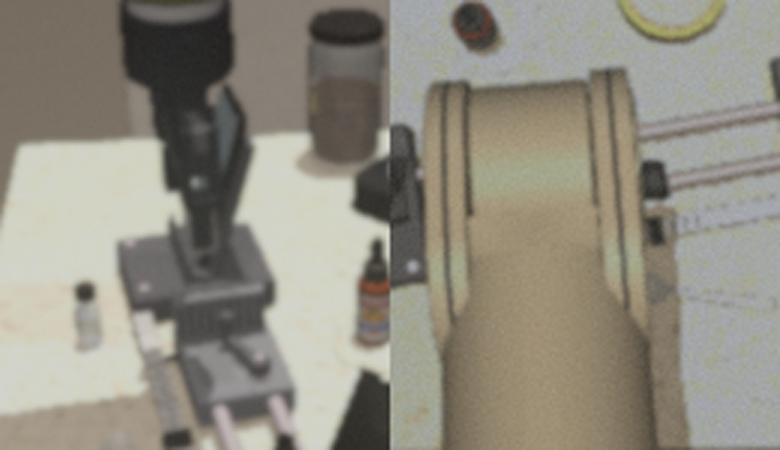

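The fingertip columns in all three poses fit a pure height offset: the real tips are about 35–40 mm higher than the reported TCP, with x and y correct. At the first try they closed just above the fin. I'll go back over the fin and descend further, in small steps with force checks.

Emit:
jog_arm(dr=[[0,0,0],[0,0,0],[0,0,0],[0,0,0],[0,0,0],[0,0,0],[0,0,0],[0,0,0]], translation=[[-0.04,-0.75,0],[-0.04,-0.75,0],[0,0,0],[0,0,1],[0,0,1],[0,0,1],[0,0,0],[0,0,0]], jaw=[0.65,0.65,0.65,0.65,0.65,0.65,0.65,0.65])

```text
clock: 9.3
position: [0.4693, 0.004, 0.0453]
ee_rot: [0.996, 0.091, -0.0, -0.0]
ft_force: [-0.1, 0.3, -0.2]
grip_width: 0.649
grasp_force: 0.0
```

Emit:
jog_arm(dr=[[0,0,0],[0,0,0],[0,0,0],[0,0,0]], translation=[[0,0,0.2],[0,0,0.2],[0,0,0.2],[0,0,0]], jaw=[0.65,0.65,0.65,0.65])

```text
clock: 9.7
position: [0.469, 0.0045, 0.0295]
ee_rot: [0.996, 0.092, -0.0, 0.0]
ft_force: [-0.5, 0.6, 0.7]
grip_width: 0.652
grasp_force: 0.0
```

Emit:
jog_arm(dr=[[0,0,0],[0,0,0],[0,0,0],[0,0,0]], translation=[[0,0,0.25],[0,0,0.25],[0,0,0.2],[0,0,0]], jaw=[0.65,0.65,0.65,0.65])

```text
clock: 10.1
position: [0.4686, 0.0046, 0.0115]
ee_rot: [0.996, 0.092, -0.001, -0.0]
ft_force: [-0.3, -0.1, -0.2]
grip_width: 0.65
grasp_force: 0.0
```

Emit:
jog_arm(dr=[[0,0,0],[0,0,0],[0,0,0],[0,0,0],[0,0,0],[0,0,0],[0,0,0],[0,0,0]], translation=[[0,0,0],[0,0,0],[0,0,0],[0,0,0],[0,0,0],[0,0,0],[0,0,0],[0,0,0]], jaw=[0.5,0.4,0.3,0.2,0.1,0.05,0.05,0.05], squeeze=40)

```text
clock: 10.9
position: [0.4693, 0.0049, 0.0126]
ee_rot: [0.996, 0.092, 0.0, -0.0]
ft_force: [-2.5, 1.7, 6.2]
grip_width: 0.107
grasp_force: 39.3
```

```bash
python3 look.py 5; python3 - <<'E'
from h import *
np.set_printoptions(linewidth=200)
d=pickle.load(open("d5.pkl","rb"))
a=d["side"]["color"].astype(int).mean(2).astype(int)
for r in range(166,200,2): print(r,a[r,202:226])
E
```

```text
166 [95 82 62 54 51 51 51 51 54 63 77 87 92 90 80 66 57 56 59 64 66 66 66 68]
168 [104  94  79  62  53  53  55  56  57  62  72  83  91  91  84  73  65  61  63  66  64  65  65  69]
170 [105 101  84  66  56  52  52  52  55  57  63  71  79  78  73  65  57  55  58  61  65  65  70  70]
172 [105 103  95  78  62  56  50  50  50  52  51  57  61  60  60  55  53  53  61  69  71  75  75  76]
174 [107 106 104  95  80  64  54  50  49  50  52  54  53  55  53  51  54  64  81  95  99  99  98  98]
176 [106 106 104  99  85  68  53  50  49  49  51  53  53  51  50  51  57  68  86  99 111 117 120 122]
178 [100  98  95  91  80  65  55  51  52  53  54  54  54  52  55  52  58  73  85  99 114 125 127 125]
180 [79 75 75 74 71 71 68 61 52 52 50 51 55 62 69 72 73 73 80 82 84 84 83 82]
182 [68 67 67 68 71 80 85 79 65 54 53 54 57 68 83 84 80 73 73 76 76 77 81 81]
184 [ 73  66  65  64  70  80  88  85  70  57  53  53  57  69  82  87  82  74  72  76  84  92  99 103]
186 [ 94  84  90  99 106 103  97  87  71  59  54  53  54  64  80  86  82  71  70  76  77  80  83  85]
188 [154 162 170 178 178 159 125  97  78  63  55  56  56  66  79  86  80  74  70  73  72  70  68  69]
190 [177 194 201 201 190 164 125  98  87  78  73  76  77  80  82  81  77  73  71  74  74  69  67  67]
192 [163 183 195 196 185 156 115  87  84  82  81  83  82  81  80  78  78  80  80  84  84  78  74  76]
194 [140 148 152 150 139 118  94  82  81  81  82  83  85  86  85  86  87  88  96 109 120 111  92  81]
196 [137 132 130 130 126 112  92  83  84  90  90  91  92  91  90  91  92  91  96 105 113 112 106  97]
198 [141 136 127 112  98  84  74  74  80  87  91  92  93  92  91  91  91  93  94 105 124 138 141 139]
```

Pinched: 9 mm opening, 39 N. Drawing the leg out most of the way.

Emit:
jog_arm(dr=[[0,0,0],[0,0,0],[0,0,0],[0,0,0],[0,0,0],[0,0,0],[0,0,0],[0,0,0],[0,0,0],[0,0,0]], translation=[[0,0.2,0],[0,0.5,0],[0,0.5,0],[0,0.5,0],[0,0.5,0],[0,0.5,0],[0,0.5,0],[0,0.5,0],[0,0.2,0],[0,0,0]], jaw=[0.05,0.05,0.05,0.05,0.05,0.05,0.05,0.05,0.05,0.05], squeeze=50)

```text
clock: 12.0
position: [0.4874, -0.0913, 0.0127]
ee_rot: [0.996, 0.091, 0.0, -0.0]
ft_force: [-2.8, 4.5, 5.6]
grip_width: 0.108
grasp_force: 50.5
```

```bash
python3 look.py 6; python3 - <<'E'
from h import *
from workcell import manip
np.set_printoptions(linewidth=220,precision=4,suppress=True)
o=manip.get_obs();print(o["position"],o["ft_force"],o["grip_width"])
d=pickle.load(open("d6.pkl","rb"))
a=d["side"]["color"].astype(int).mean(2).astype(int)
# predicted pointer & clip from first measurement
O=np.array([.4985,.009]);xh=np.array([.983,.182]);yh=np.array([-.182,.983])
W=lambda x,y,z:np.r_[O+x*xh+y*yh,z]
s=float((o["position"][:2]-np.array([.4693,.0049]))@yh);print("moved",s)
for n,X in(("ptr",W(-.05,s,.023)),("clip",W(-.058,-.102,.032)),("clip_in",W(-.05,-.102,.032))): print(n,proj(d["side"],X),proj(d["top"],X))
for r in range(212,234): print(r,a[r,196:222])
A=d["top"]["color"].astype(int).mean(2).astype(int)
for r in range(224,246): print(r,A[r,244:270])
E
```

```text
[ 0.4873 -0.0907  0.0126] [-2.5291  3.9665  6.0282] 0.10821946444837018
moved -0.09720365025863488
ptr [211.5734 223.0664] [255.2872 232.9603]
clip [208.2166 221.8805] [257.8857 235.7445]
clip_in [211.7304 221.2797] [257.2924 232.519 ]
212 [201 201 199 188 170 160 173 185 182 170 152 143 161 185 198 201 200 196 182 151 116  97  81  65  56  53]
213 [201 202 200 191 171 154 164 179 181 170 149 134 149 177 194 200 200 195 179 144 111  98  86  69  58  59]
214 [202 203 201 194 178 158 157 172 179 174 155 138 143 168 188 196 196 191 172 138 105  98  87  72  67  67]
215 [203 203 204 200 190 171 162 176 187 182 164 146 141 158 179 189 188 178 158 127 102  92  87  79  75  77]
216 [204 204 205 204 197 179 166 176 187 185 171 157 147 151 167 175 170 156 136 111  92  88  84  83  81  79]
217 [205 206 207 207 201 183 163 167 180 180 172 163 149 144 149 150 147 134 121 104  87  84  81  79  81  80]
218 [207 207 207 207 201 185 162 154 158 158 154 146 139 135 134 134 132 130 118 102  85  82  82  81  84  82]
219 [207 206 207 206 204 191 170 147 141 140 137 131 134 137 136 134 132 128 122 105  87  81  
[... 3275 characters left out ...]
123 125 123 130 131 127 121 132 122 128]
240 [117 118 123 122 125 122 122 123 123 125 123 126 129 125 127 129 129 127 128 129 128 132 124 128 121 122]
241 [115 116 121 121 123 124 123 126 124 125 124 127 127 131 124 122 126 127 128 128 125 128 126 124 126 127]
242 [112 116 120 121 124 121 123 125 127 124 125 125 129 128 128 125 130 130 128 129 129 127 127 130 123 128]
243 [115 112 116 121 117 124 123 125 125 130 126 127 128 126 126 132 128 124 128 130 128 127 124 128 125 125]
244 [115 116 117 119 120 120 121 126 125 125 125 122 128 127 128 128 128 124 128 126 127 127 127 130 123 128]
245 [117 118 118 122 124 122 122 121 124 123 131 121 129 123 129 129 129 130 129 128 129 128 126 125 124 125]
```

```bash
python3 - <<'E'
from h import *
np.set_printoptions(linewidth=220,precision=4,suppress=True)
O=np.array([.4985,.009]);xh=np.array([.983,.182]);yh=np.array([-.182,.983])
W=lambda x,y,z:np.r_[O+x*xh+y*yh,z]
e=pickle.load(open("d0.pkl","rb"));a=e["side"]["color"].astype(int).mean(2).astype(int)
print(proj(e["side"],W(-.05,0,.023)))
for r in range(194,206): print(r,a[r,200:222])
print("clip d0")
for r in range(214,234): print(r,a[r,196:222])
for x in(-.046,-.058,-.070):print(x,[proj(e["side"],W(x,y,z)) for y,z in((-.096,.03),(-.108,.03),(-.102,.032),(-.108,.016))])
E
```

```text
[204.2091 198.741 ]
194 [198 199 198 198 198 196 189 164 124  94  88  92  94  94  97  98 102 109 115 115 119 121]
195 [198 198 198 197 195 195 188 164 125  99 103 111 116 118 119 120 122 130 135 138 137 136]
196 [198 198 197 194 194 194 187 165 128 103 115 130 135 138 138 138 140 141 144 145 143 141]
197 [197 198 198 196 194 188 177 154 120 102 117 134 143 145 145 145 144 146 146 145 145 142]
198 [197 197 198 196 185 168 147 125  98  92 111 132 142 146 146 147 146 146 147 147 146 145]
199 [195 195 194 188 173 146 123 107  93  88 105 127 140 145 147 146 146 146 147 146 146 146]
200 [190 189 186 180 166 152 145 135 114  96  99 121 136 143 146 146 146 146 146 147 147 146]
201 [179 180 179 177 173 172 173 162 138 108  98 114 133 143 147 146 147 146 146 147 146 146]
202 [173 179 182 184 185 186 185 173 149 120  99 108 128 140 144 146 145 145 146 146 146 147]
203 [181 185 184 184 189 192 190 177 154 125 103 103 120 136 144 146 146 146 146 146 145 146]
204 [182 186 181 181 185 192 190 179 159 135 111 100 114 132 142 146 147 146 146 146 146 146]
205 [175 185 181 177 181 187 187 177 161 143 1
[... 1926 characters left out ...]
231 [200 202 202 202 202 203 200 194 181 159 145 164 183 186 184 184 185 190 192 195 199 201 202 201 199 192]
232 [200 202 202 202 203 201 199 190 175 157 146 163 182 185 181 179 182 189 193 197 199 202 201 201 201 195]
233 [200 202 202 203 202 200 193 179 160 144 138 152 175 186 188 187 189 192 196 199 201 202 202 202 201 197]
-0.046 [array([213.0302, 220.0479]), array([214.0417, 223.3084]), array([213.4825, 220.9802]), array([214.3912, 228.0974])]
-0.058 [array([207.7966, 220.9401]), array([208.7569, 224.2186]), array([208.2166, 221.8805]), array([209.1542, 229.0125])]
-0.07 [array([202.5346, 221.837 ]), array([203.4431, 225.1339]), array([202.922 , 222.7858]), array([203.8889, 229.9326])]
```

```bash
cat > prof.py <<'E'
from h import *
from scipy.ndimage import map_coordinates as mc
O=np.array([.4985,.009]);xh=np.array([.983,.182]);yh=np.array([-.182,.983])
W=lambda x,y,z:np.r_[O+x*xh+y*yh,z]
def prof(c,xs,ys,z):
    g=c["color"].astype(float).mean(2)
    return np.mean([[mc(g,[[q[1]],[q[0]]],order=1)[0] for q in (proj(c,W(x,y,z)) for y in ys)] for x in xs],0)
E
python3 - <<'E'
from prof import *
np.set_printoptions(linewidth=200,precision=4,suppress=True)
e=pickle.load(open("d0.pkl","rb"));f=pickle.load(open("d6.pkl","rb"))
ys=np.arange(-.016,.017,.002)
for x in(-.042,-.045,-.048,-.051): print("top ptr",x,prof(e["top"],[x],ys,.023).round())
for x in(-.050,-.054,-.058,-.062,-.066): print("top clip",x,prof(e["top"],[x],ys-.102,.030).round())
ps=prof(e["side"],[-.045,-.047,-.049],ys,.023);print("side ptr d0",ps.round())
for s in (-.097,): print("side ptr d6",prof(f["side"],[-.045,-.047,-.049],ys+s,.023).round(),"\n d0 same",prof(e["side"],[-.045,-.047,-.049],ys+s,.023).round())
# leg -y top end edge in side
for x in(-.02,0,.02): print("leg end d0",prof(e["side"],[x],ys-.08,.034).round()," d6",prof(f["side"],[x],ys-.177,.034).round())
E
```

```text
top ptr -0.042 [111. 111. 109. 107. 104. 103.  98.  88.  77.  78.  97. 106. 109. 111. 115. 116. 111.]
top ptr -0.045 [141. 136. 134. 131. 125. 116. 109. 102.  77.  90. 114. 136. 146. 147. 150. 150. 146.]
top ptr -0.048 [153. 151. 156. 154. 143. 128. 117. 106.  92. 103. 127. 149. 156. 157. 158. 159. 160.]
top ptr -0.051 [154. 155. 162. 163. 155. 145. 139. 128. 118. 120. 140. 153. 152. 151. 152. 153. 160.]
top clip -0.05 [154. 160. 160. 154. 138. 119. 100.  88.  83.  85.  98. 119. 143. 156. 160. 160. 158.]
top clip -0.054 [146. 152. 160. 159. 140. 103.  75.  61.  59.  65.  86. 119. 148. 159. 154. 148. 152.]
top clip -0.058 [141. 148. 162. 167. 150. 113.  80.  62.  61.  67.  94. 129. 155. 162. 154. 144. 150.]
top clip -0.062 [148. 149. 155. 157. 141. 111.  80.  61.  55.  67.  92. 124. 154. 159. 153. 150. 153.]
top clip -0.066 [136. 136. 145. 145. 131. 102.  71.  58.  54.  63.  85. 110. 131. 137. 135. 133. 134.]
side ptr d0 [177. 176. 172. 166. 155. 144. 138. 136. 147. 160. 173. 184. 190. 193. 194. 194. 195.]
side ptr d6 [113. 107. 101.  94.  87.  77.  71.  73.  82.  97. 111. 122. 129. 133. 134. 133. 133.] 
 d0 same [161. 150. 141. 132. 125. 120. 118. 124. 133. 147. 160. 171. 178. 183. 183. 181. 180.]
leg end d0 [168. 166. 158. 148. 136. 123. 121. 121. 127. 134. 139. 143. 145. 146. 146. 147. 147.]  d6 [ 43.  43.  43.  44.  43.  43.  43.  45.  47.  48.  53.  62.  75.  89. 104. 116. 126.]
leg end d0 [ 81.  82.  83.  85.  88.  94. 104. 114. 125. 132. 139. 143. 145. 146. 146. 146. 147.]  d6 [49. 50. 50. 49. 49. 48. 49. 49. 48. 47. 48. 47. 46. 45. 45. 47. 51.]
leg end d0 [172. 170. 163. 151. 138. 126. 119. 121. 126. 133. 138. 140. 139. 135. 131. 125. 117.]  d6 [47. 48. 49. 48. 48. 47. 47. 46. 46. 47. 47. 47. 47. 48. 50. 54. 56.]
```

The pointer core was at y≈0 and the clip centre is at y≈−103 mm; the leg has moved 97 mm with the hand without slipping. I'll go the last 5.5 mm, then ease the fingers to about 13 mm, shifting 1.5 mm to compensate.

Emit:
jog_arm(dr=[[0,0,0],[0,0,0],[0,0,0],[0,0,0],[0,0,0]], translation=[[0,0.11,0],[0,0.11,0],[0,0,0],[0,0,0],[0,0,0]], jaw=[0.05,0.05,0.05,0.05,0.05])

```text
clock: 12.6
position: [0.4883, -0.0958, 0.0127]
ee_rot: [0.996, 0.092, 0.0, -0.0]
ft_force: [-1.5, 4.3, 5.4]
grip_width: 0.11
grasp_force: 50.5
```

```bash
python3 look.py 7; python3 - <<'E'
from prof import *
from workcell import manip
np.set_printoptions(linewidth=200,precision=4,suppress=True)
o=manip.get_obs();print(o["position"],o["ft_force"],o["grip_width"],(o["position"][:2]-[.4693,.0049])@yh,(o["position"][:2]-[.4693,.0049])@xh)
e=pickle.load(open("d0.pkl","rb"));f=pickle.load(open("d7.pkl","rb"))
ys=np.arange(-.016,.017,.002)
for x in(-.045,-.048): print(prof(e["side"],[x],ys,.023).round(),prof(f["side"],[x],ys-.103,.023).round())
a=f["side"]["color"].astype(int).mean(2).astype(int)
for r in range(214,234): print(r,a[r,200:220])
E
```

```text
[ 0.4882 -0.0959  0.0126] [-1.8691  4.1748  6.1143] 0.1092255285590143 -0.10250731285877855 0.0002823197828961795
[165. 164. 163. 156. 145. 134. 124. 120. 133. 146. 163. 179. 185. 190. 192. 193. 195.] [141. 139. 132. 124. 110.  96.  81.  73.  75.  84.  97. 107. 117. 122. 127. 129. 131.]
[185. 184. 178. 172. 160. 149. 145. 143. 155. 167. 178. 187. 192. 194. 195. 195. 195.] [139. 131. 119. 104.  89.  75.  66.  60.  63.  67.  79.  90. 103. 115. 124. 130. 133.]
214 [177 157 155 170 179 175 160 142 146 169 188 197 200 199 191 165 129 105  90  71]
215 [187 170 162 176 187 182 165 143 140 158 182 195 198 195 185 160 124 105  93  75]
216 [194 177 164 179 192 188 175 155 142 154 177 190 190 183 172 147 115  99  92  83]
217 [197 181 163 178 194 197 188 170 149 148 164 172 169 158 145 126 100  90  88  86]
218 [200 185 167 172 189 194 187 169 148 138 142 147 145 136 128 111  91  83  83  81]
219 [203 192 172 163 171 175 167 153 140 133 132 134 132 131 126 111  92  82  80  80]
220 [205 198 180 159 150 151 147 137 134 134 134 135 133 130 127 114  93  82  80  81]
221 [205 202 190 166 145 140 134 129
[... 381 characters left out ...]
 75  76  83]
226 [170 170 163 141 100  66  53  49  53  52  53  50  53  65  84 102 104  95  85  85]
227 [156 155 149 128  93  64  55  52  55  53  52  56  61  77 105 123 126 112  91  85]
228 [154 154 148 130  98  71  61  60  64  66  70  74  83 103 124 137 138 123 101  85]
229 [153 154 150 136 111  87  79  83  92  95 100 107 117 128 139 143 142 130 109  88]
230 [153 154 152 142 126 109 104 111 121 124 127 130 136 142 144 142 143 136 119  95]
231 [154 154 152 147 136 126 122 128 136 135 131 132 136 141 142 143 146 144 129 103]
232 [153 154 152 148 140 133 128 134 138 134 131 130 134 138 144 147 150 148 135 112]
233 [154 154 152 149 143 137 131 129 134 137 135 135 137 142 146 150 152 150 140 120]
```

The pointer has travelled 102.5–103 mm, to the clip. Easing the fingers and moving along the fin towards the knob.

Emit:
jog_arm(dr=[[0,0,0],[0,0,0],[0,0,0],[0,0,0]], translation=[[0,0.04,0],[0,0.03,0],[0,0,0],[0,0,0]], jaw=[0.13,0.15,0.15,0.15])

```text
clock: 13.1
position: [0.4886, -0.0976, 0.0125]
ee_rot: [0.996, 0.092, 0.0, -0.0]
ft_force: [-1.3, 5.3, 3.3]
grip_width: 0.149
grasp_force: 2.6
```

Emit:
jog_arm(dr=[[0,0,0],[0,0,0],[0,0,0],[0,0,0],[0,0,0]], translation=[[0.1,0,0],[0.2,0,0],[0.2,0,0],[0.1,0,0],[0,0,0]], jaw=[0.15,0.15,0.15,0.15,0.15])

```text
clock: 13.6
position: [0.502, -0.095, 0.0116]
ee_rot: [0.996, 0.092, -0.001, -0.001]
ft_force: [-2.3, 3.6, 0.8]
grip_width: 0.15
grasp_force: 2.7
```

```bash
cat > chk.py <<'E'
import sys,subprocess
k=sys.argv[1];subprocess.run(["python3","look.py",k])
from prof import *
from workcell import manip
np.set_printoptions(linewidth=200,precision=4,suppress=True)
o=manip.get_obs();d=o["position"][:2]-[.4693,.0049];print(o["position"],o["ft_force"],o["grip_width"],"y",d@yh,"x",d@xh-.030)
f=pickle.load(open(f"d{k}.pkl","rb"))
ys=np.arange(-.016,.017,.002)
for x in(-.042,-.045,-.048): print(prof(f["side"],[x],ys-.103,.023).round())
E
python3 chk.py 8
```

```text
[ 0.502  -0.095   0.0116] [-2.962   3.7892 -0.9548] 0.1502897379148035 y -0.10416218072666743 x -0.016029137736113874
[131. 130. 126. 120. 111. 100.  85.  80.  79.  92. 107. 116. 124. 126. 128. 129. 130.]
[142. 140. 134. 126. 113.  98.  85.  79.  86.  99. 117. 129. 140. 145. 150. 152. 153.]
[139. 131. 119. 104.  89.  77.  70.  66.  74.  84. 102. 119. 135. 150. 160. 166. 171.]
```

The pointer is still at the mark. Pushing the lever on.

Emit:
jog_arm(dr=[[0,0,0],[0,0,0],[0,0,0],[0,0,0],[0,0,0],[0,0,0]], translation=[[0.16,0,0],[0.16,0,0],[0.16,0,0],[0.16,0,0],[0.16,0,0],[0,0,0]], jaw=[0.15,0.15,0.15,0.15,0.15,0.15])

```text
clock: 14.3
position: [0.5216, -0.0913, 0.0114]
ee_rot: [0.996, 0.092, -0.001, -0.001]
ft_force: [-2.1, 3.9, -2.0]
grip_width: 0.148
grasp_force: 2.7
```

Emit:
jog_arm(dr=[[0,0,0],[0,0,0],[0,0,0],[0,0,0]], translation=[[0.16,0,0],[0.16,0,0],[0.1,0,0],[0,0,0]], jaw=[0.15,0.15,0.15,0.15])

```text
clock: 14.7
position: [0.5312, -0.0895, 0.0112]
ee_rot: [0.996, 0.092, -0.002, -0.001]
ft_force: [-5.0, 4.4, -0.7]
grip_width: 0.146
grasp_force: 3.7
```

```bash
python3 chk.py 9
```

```text
[ 0.5312 -0.0896  0.0112] [-3.8619  4.136  -1.3949] 0.1489762954181393 y -0.10412606464883602 x 0.013666683999142608
[130. 129. 126. 121. 111. 101.  89.  93. 104. 126. 151. 166. 178. 183. 187. 191. 195.]
[143. 141. 135. 127. 113.  99.  88.  87. 104. 126. 150. 167. 181. 189. 197. 201. 203.]
[140. 131. 119. 105.  90.  77.  70.  66.  79.  93. 114. 134. 153. 169. 181. 188. 192.]
```

Emit:
jog_arm(dr=[[0,0,0],[0,0,0],[0,0,0]], translation=[[0.1,0,0],[0,0,0],[0,0,0]], jaw=[0.15,0.15,0.15])

```text
clock: 15.1
position: [0.5335, -0.0891, 0.0112]
ee_rot: [0.996, 0.092, -0.002, -0.001]
ft_force: [-6.4, 3.6, -1.9]
grip_width: 0.15
grasp_force: 3.6
```

Emit:
jog_arm(dr=[[0,0,0],[0,0,0],[0,0,0]], translation=[[0.1,0,0],[0,0,0],[0,0,0]], jaw=[0.15,0.15,0.15])

```text
clock: 15.4
position: [0.5353, -0.0888, 0.0111]
ee_rot: [0.996, 0.092, -0.003, -0.001]
ft_force: [-8.3, 4.1, 0.5]
grip_width: 0.15
grasp_force: 7.2
```

Emit:
jog_arm(dr=[[0,0,0],[0,0,0],[0,0,0]], translation=[[0.1,0,0],[0,0,0],[0,0,0]], jaw=[0.15,0.15,0.15])

```text
clock: 15.7
position: [0.5358, -0.089, 0.0107]
ee_rot: [0.996, 0.091, -0.005, -0.0]
ft_force: [-16.4, 3.1, 6.6]
grip_width: 0.148
grasp_force: 11.2
```

Movement has stalled at the stop (force up to 16 N). One slight extra push, then pinch the fin again with the compensating shift.

Emit:
jog_arm(dr=[[0,0,0],[0,0,0],[0,0,0]], translation=[[0.06,0,0],[0,0,0],[0,0,0]], jaw=[0.15,0.15,0.15])

```text
clock: 16.0
position: [0.536, -0.0893, 0.0105]
ee_rot: [0.996, 0.091, -0.006, -0.0]
ft_force: [-21.0, 0.6, 10.2]
grip_width: 0.15
grasp_force: 12.7
```

Emit:
jog_arm(dr=[[0,0,0],[0,0,0],[0,0,0],[0,0,0],[0,0,0],[0,0,0]], translation=[[0,-0.02,0],[0,-0.04,0],[0,0,0],[0,0,0],[0,0,0],[0,0,0]], jaw=[0.13,0.1,0.05,0.05,0.05,0.05], squeeze=40)

```text
clock: 16.6
position: [0.537, -0.0872, 0.0105]
ee_rot: [0.996, 0.091, -0.005, -0.0]
ft_force: [-15.6, 2.6, 3.9]
grip_width: 0.112
grasp_force: 43.1
```

```bash
python3 chk.py 10; python3 - <<'E'
from prof import *
np.set_printoptions(linewidth=200,precision=4,suppress=True)
f=pickle.load(open("d10.pkl","rb"));s=-.103
for n,X in(("hub",W(.015,s-.06,.053)),("knob closed",W(.033,s-.016,.067)),("knob closed low",W(.033,s-.022,.045)),("knob open",W(-.003,s-.016,.067)),("mid",W(.024,s-.038,.048))): print(n,proj(f["side"],X),proj(f["top"],X))
a=f["side"]["color"].astype(int).mean(2).astype(int)
for r in range(196,236,2): print(r,a[r,224:270])
E
```

```text
[ 0.5371 -0.0872  0.0105] [-15.1528   2.6941   3.7354] 0.1070988916369521 y -0.1028768487190085 x 0.019845995360808978
[133. 132. 127. 120. 109.  98.  86.  90. 103. 126. 151. 166. 177. 183. 188. 191. 194.]
[144. 141. 135. 127. 112.  98.  87.  87. 105. 128. 152. 168. 181. 189. 198. 201. 204.]
[141. 132. 120. 106.  91.  78.  71.  67.  81.  95. 116. 135. 153. 169. 181. 188. 192.]
hub [246.4922 225.9818] [277.4229 201.2637]
knob closed [249.2744 207.3415] [258.36   196.6358]
knob closed low [250.0308 216.7816] [260.5302 197.1066]
knob open [233.3817 209.9959] [261.1026 211.4245]
mid [247.951  220.7996] [267.7138 199.4369]
196 [205 205 203 196 178 155 139 135 144 161 171 167 145 107  71  53  50  47  49  44  48  48  49  53  60  61  60  55  56  83 131 173 193 200 202 203 202 202 203 205 206 207 207 201 192 182]
198 [205 205 204 202 194 175 150 136 135 146 163 166 148 107  69  51  50  44  48  48  44  47  49  51  54  53  52  54  83 132 173 195 202 203 203 205 204 203 201 203 205 207 207 207 207 207]
200 [201 201 200 199 193 176 149 131 126 129 135 137 122  97  73  58  51  48  47  49  47  48  
[... 2625 characters left out ...]
3 100  99  92  75  51  44  44  44  48  57  70  76  81 100 127 144 150 153 163 181 189 174 132  78  47  40  41  43  41  42  41  41]
230 [102 101 102 103 102 103 103 101 100  98  98  98  96  98  96  93  78  58  47  47  50  50  47  51  53  58  62  77 103 128 141 144 145 150 153 135  93  52  39  41  40  40  43  42  43  43]
232 [103 102 104 101 103 100 101  95  85  70  65  64  64  65  64  62  55  47  43  48  48  50  45  44  45  45  49  55  64  77  83  86  81  75  68  56  45  39  39  41  39  39  40  39  40  40]
234 [101 102 101 103 102 102  98  87  68  50  45  48  47  48  47  48  45  48  45  46  43  43  43  44  43  44  47  48  45  46  46  44  43  41  38  37  39  38  41  38  40  39  39  36  41  40]
```

The knob's right edge at column 252 and rows 208–220 match the predicted closed position (249–250, 207–217). The pointer profile is unchanged at the mark, and the fin is pinched at 43 N. Handing in.

```bash
python3 -c "
from workcell import manip
print(manip.hand_in())"
```

```text
the job is handed in; nothing more can be done
None
```

I handed the job in with the leg drawn out about 103 mm so its pointer stands at the clip, the cam lever closed against its stop, and the hand still pinching the fin at about 43 N; no verdict came back, and the clip and the things lying around were not touched by any planned move, though I did not re-measure them at the end.

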